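# Hang a shelf bracket in the slotted upright

## Robot

A 6-joint arm with a two-finger parallel gripper is mounted at the origin on the work surface. World frame = base frame: x ahead of the robot, y to its left, z up, the work surface at z = 0. Lengths are in m, angles in degrees, forces in N, time in s.
With the tool pointing down it reaches from about 0.4 to 0.825 m from the base axis. Payload 7 kg.
Tool frame: the origin (TCP) lies on the centre line of the jaws, within the pads' length; the fingertips stand 11 mm ahead of it and the grasp point (between the pads) lies 8 mm behind it; z points along the fingers, y is the direction in which the jaws open and shut (so a half turn about z gives the same grasp; the last joint's range is limited). The gripper opens to 88 mm and grips with 3 to 60 N. Pads are 19 mm wide; open, the fingers measure 130 mm over their backs; the gripper's body (78 mm by 193 mm) begins 47 mm behind the grasp point.
Start: joints at [89.043, 20.546, 0.682, 0, -70.136, -16.507], TCP at [0.203, 0.644, 0.238] pointing down, gripper open.
Joint ranges: [-176.03, 176.03], [-82.01, 121.73], [-58.28, 71.71], [-173.87, 95.51], [-174.79, -0.11], [-173.66, 173.66]. Speed limits (degrees/s): [136.94, 136.94, 172.46, 180, 180, 180].

## Interface

Orientations are given as [roll, pitch, yaw] about the fixed x, y, z axes, in that order (R = Rz(yaw) Ry(pitch) Rx(roll)).
In Python, from plant import ctrl, cams, order gives the robot as it stands.
- The arm moves only by the tool jog_arm, never from a script. Its argument "motion" is a list of rows, each an object with "offset": the shift along the tool's x, y, z in mm, a list of three; "roll": the turn about the tool's z in rad; "hand": the finger opening in mm, from 0 to 87.6. A call has 1 to 20 rows; each row is the pose to reach, as a shift and turn from the pose commanded when the call began, along the tool's axes at that moment; what a row does not reach only later rows make up. A row lasts 1/12 s, in which the tool goes at most 41.7 mm and 7.16 degrees, less where a joint would pass 70% of its speed; a pose out of reach is approached as far as the arm can. A call with a gripper value outside its range is refused whole. The fingers move at their own pace and stop on an object; the grip force is fixed at half the most. Time passes only in rows, so rows that repeat a pose let the fingers close. It gives the time, the measured TCP pose, the force and the opening at its end, in the units of the state.
- ctrl.get_obs(): the state, without advancing time (a new reading comes with each control period).
- cams.snapshot(name): name is "scene" or "side" or "wrist"; returns a dict with "img" (400x640x3 uint8, red, green, blue), "K" (3x3 intrinsics, pixels), "cam_to_world" (4x4, takes a point from camera to world coordinates); the wrist camera has in their place "T_tool_cam" (4x4, takes a point from camera to tool coordinates, whose origin is the TCP and whose axes are the flange's). Camera axes: x right, y down, z forward; pixel columns grow to the right and rows downward; lengths in m; the calibration is good to about 2 mm. A picture is of the moment at which its call begins: read the wrist's pose just before it. There is no depth.
- order.close_job(): hands the job in, once; it reports no verdict.
The state is a dict: "clock": time; "joint_pos": joint angles; "qvel": joint speeds; "tau": joint torques, N m; "tool_pos": TCP position; "orientation": TCP orientation; "force": force on the tool from outside, world axes, zero at the start; "moment": the same for the moment, N m; "opening": finger opening in m.
Only numpy, scipy, OpenCV 4.12 (cv2) and the standard library are available. Lean on these libraries where they do the work, as an engineer would, in place of code of your own. Each camera call takes 0.05 s, during which the arm holds its last target. There are 200 camera calls.

## Task

Take the steel shelf bracket out of its plywood cradle and hang it on the upright: ease both hook tabs through the two upper slots until its back is against the face, then press it down until it is fully home and let go. Feel for the slots gently, never leaning hard on the upright, and leave the other things on the table where they are.

Things in the scene. Friction and masses are not known exactly. Their poses are not given: they have to be found in the camera images.
- bracket: Steel shelf bracket, 0.2 to 0.4 kg, 14 mm thick (its y), standing in the cradle in its working attitude. Origin: on its flat back face, at the foot of the spine, mid-thickness; +x points out of the back face (towards the upright when hung), z up. Spine x -14 to 0, z 0 to 90 mm. Level arm x -126 to 0, z 70 to 90 mm. A brace 8 mm thick below joins spine and arm.
- bracket_grip (a point): Point inside the bracket's arm, 60 mm in front of its back face, 10 mm below the arm's top: a good place to grasp it from above, fingers either side of the 14 mm thickness.
- bracket_tab_top (a point): Middle of the end of the upper hook tab, 6 mm thick in y, 11 mm out of the back face. Tab: a neck (x 0 to 5.5 mm, z 70 to 78 mm of the bracket) and behind it a lip (x 5.5 to 11 mm, z 58 to 78 mm) hanging 12 mm below the neck.
- bracket_tab_low (a point): Middle of the end of the lower hook tab: like the upper one, 50 mm below it (neck z 20 to 28 mm, lip z 8 to 28 mm of the bracket).
- cradle: Fixed plywood cradle, board 170 x 70 x 12 mm, origin under its centre. The bracket stands loosely in it: spine foot on the board (bracket origin at cradle x +60, z 12 mm) between two 20 mm high cheeks, arm end on an 82 mm high post at x -53 mm. Lift the bracket straight up.
- stand: The upright, fixed. Origin at table level in the plane of the slotted face, midway between two wooden stiles (inner edges y +-28, outer +-50 mm, top 240 mm). x points through the face, away from the robot: the bracket approaches along it with axes parallel to the stand's. Foot 150 wide, x -45 to 75, 15 mm high. Between the stiles an aluminium channel 34 mm wide, front wall 4 mm, three slots above one another.
- stand_slot_top (a point): Centre of the top slot (9 mm wide, 26 mm high, bottom edge 185 mm above the table) if the channel were centred. It was screwed on by eye: all slots lie up to 10 mm to either side (stand y) of this, which the pose does not show; heights and face plane are exact. A friction catch behind it resists with about 9 N over the last 9 mm down and stays where pushed: weight alone does not bring the bracket home.
- stand_slot_mid (a point): Centre of the middle slot, same size and same unknown sideways offset, bottom edge 135 mm above the table. (The lowest slot, bottom edge 85 mm, is not used.) The upper tab goes into the top slot, the lower tab into this one.
- stand_home (a point): Where the bracket's origin lies when fully home in the two upper slots (115 mm above the table, in the face plane), but for the unknown sideways offset of up to 10 mm; axes as the stand's. The lips pass through the slots while the bracket's origin is 12 to 18 mm above this; then it goes down. Pushes above 30 N would mark the face.
- tin: Bystander: round brass-coloured tin, 80 mm across, 45 mm high; origin at its underside. Leave it alone.
- vase: Bystander: white ceramic vase, 84 mm across, 110 mm high; origin at its underside. Leave it alone.
- jar: Bystander: glass screw jar with a steel lid, 60 mm across, 80 mm high; origin at its underside. Leave it alone.
- driver: Bystander: screwdriver lying on the table, about 200 mm long; origin at its underside. Leave it alone.
- mug: Bystander: white mug, 80 mm across, 90 mm high; origin at its underside. Leave it alone.
- tape: Bystander: flat paper tape ring, 90 mm across, 25 mm high; origin at its underside. Leave it alone.
- angle: Bystander: plain steel L-angle without hooks, 80 x 20 x 50 mm; not for this job; origin at its underside. Leave it alone.

How it is judged (in metres and radians):
On the way:
1. both hook tabs are through the two upper slots, the bracket's back within 3 mm of the upright's face, and the bracket not yet pressed home (x of bracket in the frame of stand_home between -0.003 and 0.003 m and y of bracket in the frame of stand_home between -0.013 and 0.013 m and z of bracket in the frame of stand_home between 0.006 and 0.022 m and angle between the x axis of bracket and the x axis of stand_home, either way round below 0.1 rad and angle between the z axis of bracket and the z axis of stand_home, either way round below 0.1 rad), for 0.1 s.
At the end, for the whole second after the job is handed in: The bracket hangs by both tabs in the two upper slots, fully home: its origin within 3 mm of home in height and of the face in depth, within 13 mm of the stand's mid-line, upright and square to the face within 0.1 rad, at rest and let go (x of bracket in the frame of stand_home between -0.003 and 0.003 m and y of bracket in the frame of stand_home between -0.013 and 0.013 m and z of bracket in the frame of stand_home between -0.003 and 0.003 m and angle between the x axis of bracket and the x axis of stand_home, either way round below 0.1 rad and angle between the z axis of bracket and the z axis of stand_home, either way round below 0.1 rad and linear speed of bracket below 0.01 m/s and contact force between bracket and stand above 0.5 N); the robot touches nothing.
It fails at once if the bracket is pushed against the upright with more than 35 N (contact force between bracket and stand above 35 N).
It fails at once if the robot itself pushes on the upright with more than 15 N (contact force between any of the fingers, the arm and stand above 15 N).
It fails at once if a bystander is moved more than 30 mm (distance of any of tin, vase, jar, driver, mug, tape, angle from where it was at the start of the episode above 0.03 m).
It also fails if it takes over 56 s, if anything falls off the work surface, if the arm or the gripper's body presses on something with over 40 N, if the wrist force passes 120 N, or if a joint passes its speed limit or range.

## Working session

There is one attempt and no reset: what is moved stays moved. The work goes in short steps, Python scripts to look and compute and a tool call to move; the robot and the scene stay as the last step left them, time stands still between calls to the robot, and variables do not carry over. Pictures are saved under pics/ and viewed, about 8 in all and at most 12, crops included, and the job is handed in when it is done.

Besides the shell and the picture viewer there is one more tool, called after "Request:" as name([rows], argument=value, ...), one row to a line, values as JSON. jog_arm: Moves the arm, as the interface text tells. Its arguments: {"type":"object","properties":{"motion":{"type":"array"}},"required":["motion"]}

```bash
ls; mkdir -p pics
cat > h.py <<'E'
import numpy as np, cv2
from plant import ctrl, cams, order
from scipy.spatial.transform import Rotation as R
def tool():
    o=ctrl.get_obs(); T=np.eye(4); T[:3,:3]=R.from_euler('xyz',o['orientation'],degrees=True).as_matrix(); T[:3,3]=o['tool_pos']; return T
def snap(n,f=None):
    T=tool(); s=cams.snapshot(n); C=T@s['T_tool_cam'] if n=='wrist' else s['cam_to_world']
    if f: cv2.imwrite('pics/'+f,s['img'][:,:,::-1])
    np.savez('pics/'+(f or n)+'.npz',img=s['img'],K=s['K'],C=C)
    return s['img'],s['K'],C
def load(f):
    d=np.load('pics/'+f+'.npz'); return d['img'],d['K'],d['C']
def ray(K,C,u,v):
    d=C[:3,:3]@np.linalg.solve(K,[u,v,1.]); return C[:3,3],d
def onz(K,C,u,v,z):
    o,d=ray(K,C,u,v); return o+d*(z-o[2])/d[2]
def tri(a,b):
    A=[];B=[]
    for o,d in (a,b):
        d=d/np.linalg.norm(d); P=np.eye(3)-np.outer(d,d); A.append(P);B.append(P@o)
    return np.linalg.lstsq(np.vstack(A),np.hstack(B),rcond=None)[0]
def proj(K,C,p):
    q=np.linalg.inv(C)@np.append(p,1); q=K@q[:3]; return q[:2]/q[2]
E
python3 - <<'E'
from h import *
print(ctrl.get_obs())
for n in('scene','side','wrist'):
    i,K,C=snap(n,n+'0.png'); print(n,K[0,0],C.round(3).tolist())
E
```

```text
pics
{'clock': 0.0, 'joint_pos': array([ 8.90434099e+01,  2.05911731e+01,  6.33499703e-01, -1.96468166e-02,
       -7.01355895e+01, -1.65082326e+01]), 'qvel': array([-0.03686584,  0.03706837,  0.03259334,  0.01714324,  0.00321504,
        0.05611073]), 'tau': array([ 1.92509484e-03, -5.82718456e+01,  2.93036610e+01,  6.99671879e+00,
        6.81074336e-03, -1.57251966e-04]), 'tool_pos': array([0.20245181, 0.64342957, 0.23662504]), 'orientation': array([ 1.79905333e+02, -8.79553488e-03, -1.74715064e+01]), 'force': array([ 0.04097459, -0.08224011,  0.39632309]), 'moment': array([0.04835944, 0.02934535, 0.016778  ]), 'opening': 0.08777249782662096}
scene 369.7460533288183 [[0.622, 0.608, -0.494, 1.01], [0.783, -0.492, 0.381, -0.311], [-0.011, -0.623, -0.782, 0.845], [0.0, 0.0, 0.0, 1.0]]
side 504.2970902919036 [[0.983, -0.113, 0.144, 0.428], [-0.183, -0.603, 0.776, -0.883], [-0.001, -0.789, -0.614, 0.859], [0.0, 0.0, 0.0, 1.0]]
wrist 355.84263450251467 [[-0.3, -0.922, -0.246, 0.269], [-0.954, 0.29, 0.076, 0.622], [0.001, 0.257, -0.966, 0.384], [0.0, 0.0, 0.0, 1.0]]
```

View pics/scene0.png

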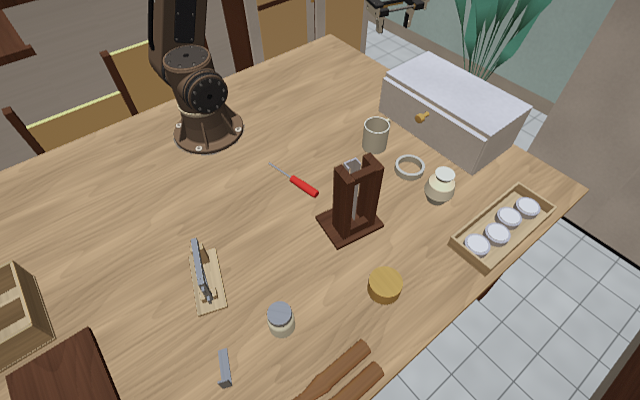

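View pics/side0.png

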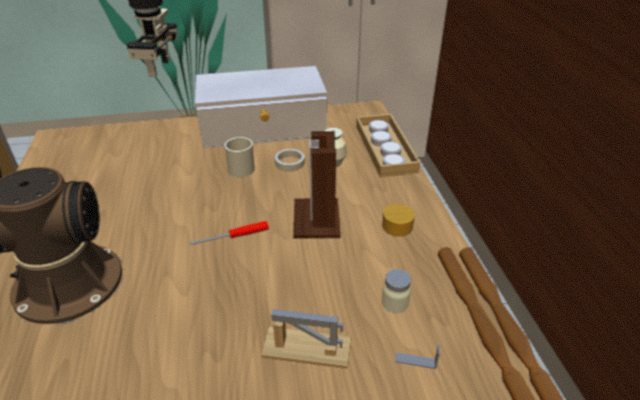

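The scene view shows the cradle with bracket at about (207,280), with its back and hooks at the lower end (210,297), and the upright at (355,205). In the side view the bracket is at (307,335), hooks at the right (338,328), and the upright at (318,185). I'll enlarge both.

Run:
```python
from h import *
def cr(f,x,y,w,h): return cv2.resize(load(f)[0][y:y+h,x:x+w,::-1],(400,300),interpolation=cv2.INTER_CUBIC)
a=np.hstack([cr('scene0.png',305,145,133,100),cr('side0.png',260,120,133,100+20)])
b=np.hstack([cr('scene0.png',150,225,133,100),cr('side0.png',255,290,110,82)])
cv2.imwrite('pics/crop0.png',np.vstack([a,b]))
```

```text
(no output)
```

View pics/crop0.png

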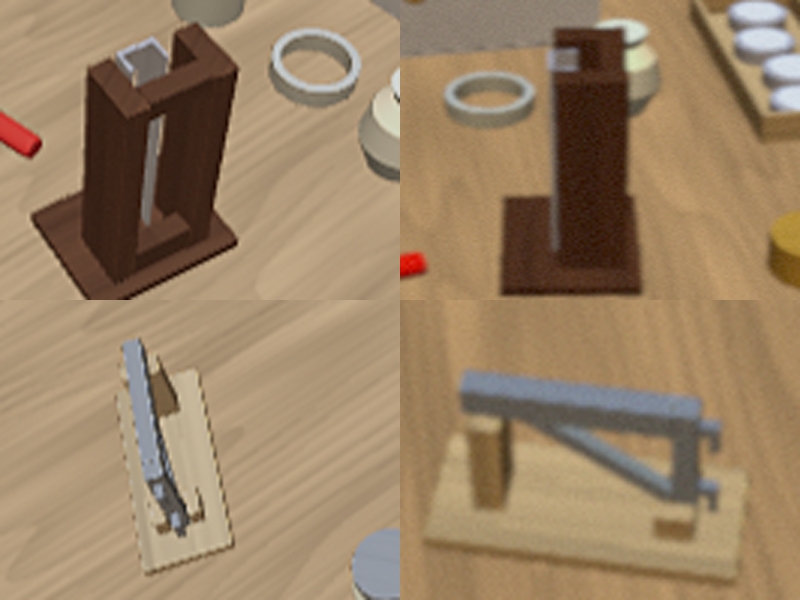

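The crops show that the slotted face is on the robot's side (stand x roughly world +x), and the bracket's hooks point roughly +x too. Now for the positions from the corners.

Run:
```python
from h import *
i1,K1,C1=load('scene0.png'); i2,K2,C2=load('side0.png')
s=lambda x,y:(305+x*.3325,145+y/3)
d=lambda x,y:(260+(x-400)*.3325,120+y*.4)
b=lambda x,y:(150+x*.3325,225+(y-300)/3)
e=lambda x,y:(255+(x-400)*.275,290+(y-300)*82/300)
P=lambda n,p,z:print(n,(onz(K1,C1,*p,z) if n[0]=='s' else onz(K2,C2,*p,z)).round(4)*1000)
P('scene foot nr-left(z15)',s(33,217),.015);P('scene foot right',s(237,240),.015)
for q in((503,198),(632,198),(641,284),(503,284)):P('d foot',d(*q),.015)
P('s stile top corner outer back',s(88,68),.24);P('s top back near',s(130,112),.24);P('s top back far',s(237,70),.24);P('s',s(190,25),.24)
P('d stile top',d(553,72),.24);P('d',d(627,72),.24);P('d',d(622,30),.24);P('d',d(556,30),.24)
P('s arm end',b(132,341),.102);P('s arm back',b(152,472),.102)
P('d arm end near top',e(462,398),.102);P('d arm end far',e(466,374),.102);P('d back',e(697,402),.102)
for q in((118,378),(198,370),(233,545),(148,572)):P('s board',b(*q),.012)
for q in((427,540),(738,575),(748,472),(455,437)):P('d board',e(*q),.012)
```

```text
scene foot nr-left(z15) [531.2  51.1  15. ]
scene foot right [667.1 178.5  15. ]
d foot [548.8 195.2  15. ]
d foot [663.6 173.7  15. ]
d foot [642.3  35.3  15. ]
d foot [529.4  56.4  15. ]
s stile top corner outer back [578.9  70.1 240. ]
s top back near [631.5  65.4 240. ]
s top back far [650.3 154.8 240. ]
s [593.5 160.5 240. ]
d stile top [580.2  86.9 240. ]
d [635.6  76.5 240. ]
d [646.9 151.2 240. ]
d [594.9 160.9 240. ]
s arm end [ 447.8 -251.8  102. ]
s arm back [ 560.2 -292.2  102. ]
d arm end near top [ 445.5 -264.5  102. ]
d arm end far [ 449.2 -249.2  102. ]
d back [ 564.3 -289.3  102. ]
s board [ 406.8 -271.6   12. ]
s board [ 443.3 -213.4   12. ]
s board [ 601.8 -269.5   12. ]
s board [ 579.8 -331.5   12. ]
d board [ 419.1 -282.1   12. ]
d board [ 578.7 -333.7   12. ]
d board [ 598.5 -271.2   12. ]
d board [ 440.7 -217.6   12. ]
```

Measurements: the cradle board's centre is at about (509,-276) mm with yaw about -17.8°, close to the tool's own yaw of -17.5°. The stand origin is at about (581,117) mm with yaw about -9.5°. Next I go above the bracket.

Request:
jog_arm([
  {"offset":[0,0,-40],"roll":0,"hand":87},
  {"offset":[30,35,-75],"roll":0,"hand":87},
  {"offset":[60,70,-75],"roll":0,"hand":87},
  {"offset":[90,100,-75],"roll":0,"hand":87},
  {"offset":[120,130,-75],"roll":0,"hand":87},
  {"offset":[150,160,-75],"roll":0,"hand":87},
  {"offset":[180,190,-75],"roll":0,"hand":87},
  {"offset":[205,222,-75],"roll":0,"hand":87},
  {"offset":[230,255,-75],"roll":0,"hand":87},
  {"offset":[255,288,-75],"roll":0,"hand":87},
  {"offset":[280,320,-75],"roll":0,"hand":87},
  {"offset":[300,355,-75],"roll":0,"hand":87},
  {"offset":[320,390,-75],"roll":0,"hand":87},
  {"offset":[345,422,-75],"roll":0,"hand":87},
  {"offset":[370,455,-75],"roll":0,"hand":87},
  {"offset":[395,488,-75],"roll":0,"hand":87},
  {"offset":[418,522,-75],"roll":0,"hand":87},
  {"offset":[440,556,-75],"roll":0,"hand":87},
  {"offset":[460,590,-75],"roll":0,"hand":87},
  {"offset":[480,624,-75],"roll":0,"hand":87},
])

```text
clock: 1.82
tool_pos: [0.4714, -0.0904, 0.3127]
orientation: [-180.0, -0.0, -17.5]
force: [0.8, 1.0, 0.4]
opening: 0.087
```

Request:
jog_arm([
  {"offset":[20,35,0],"roll":0,"hand":87},
  {"offset":[40,70,20],"roll":0,"hand":87},
  {"offset":[58,105,40],"roll":0,"hand":87},
  {"offset":[74,135,60],"roll":0,"hand":87},
  {"offset":[88,161,73],"roll":0,"hand":87},
  {"offset":[88,161,73],"roll":0,"hand":87},
  {"offset":[88,161,73],"roll":0,"hand":87},
  {"offset":[88,161,73],"roll":0,"hand":87},
])

```text
clock: 2.48
tool_pos: [0.5069, -0.2683, 0.2394]
orientation: [180.0, 0.0, -17.5]
force: [-0.0, -0.1, 0.4]
opening: 0.087
```

Run:
```python
from h import *
o=ctrl.get_obs();print(o['tool_pos'],o['orientation'],o['joint_pos'].round(1),o['force'])
i,K,C=snap('wrist','w1.png')
```

```text
[ 0.50693514 -0.26832018  0.23940235] [ 1.79993278e+02  3.78954943e-02 -1.75143521e+01] [ -8.4  11.  -12.2   0.  -66.8  80.8] [-0.02628102 -0.10051008  0.39911367]
```

View pics/w1.png

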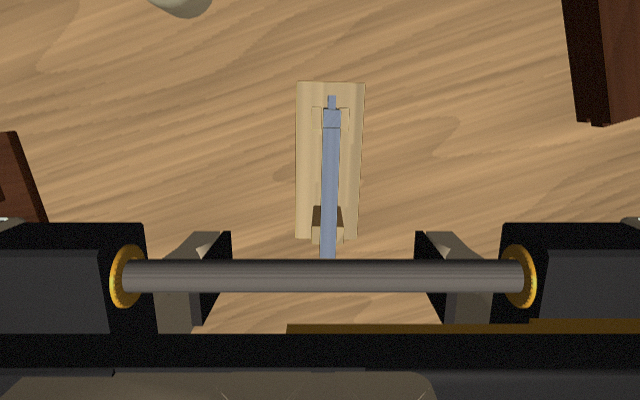

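The wrist view shows the bracket's arm as a blue strip from (328,258) to (331,128), with the hooks at (332,100), about midway between the fingers. I fit it with a mask at z = 0.102.

Run:
```python
from h import *
i,K,C=load('w1.png'); T=tool(); Ti=np.linalg.inv(T)
a=i.astype(int); m=(a[:,:,2]-a[:,:,0]>12)
L=[];Rr=[]
for v in range(135,250,5):
    x=np.where(m[v,300:360])[0]+300
    if len(x)<5: continue
    L.append(onz(K,C,x.min(),v,.102));Rr.append(onz(K,C,x.max()+1,v,.102))
L=np.array(L);Rr=np.array(Rr); M=(L+Rr)/2
print('width',np.linalg.norm(L-Rr,axis=1).mean()*1000, 'yaw',np.degrees(np.arctan2(*(M[0]-M[-1])[1::-1])))
x=np.where(m[:,328:334].sum(1)>4)[0]; print(x.min(),x.max())
print('mid tool',[(Ti@np.append(p,1))[:3].round(4)*1000 for p in (M[0],M[-1])])
p=onz(K,C,331,127,.102);print('back edge?',p,(Ti@np.append(p,1))[:3]*1000)
p=onz(K,C,331,108,.102);print('108',p,(Ti@np.append(p,1))[:3]*1000)
print([ (i[v,331]).tolist() for v in range(90,134,3)])
for q in((297,82),(366,84),(359,239),(295,237)):
  p=onz(K,C,*q,.012);print('board',p.round(4),(Ti@np.append(p,1))[:2].round(4))
```

```text
width 13.012321273464837 yaw -18.979272725627567
96 257
mid tool [array([ 42.8,   8.5, 138.1]), array([-50.9,   6. , 138. ])]
back edge? [ 0.55169475 -0.29021541  0.102     ] [ 49.0125093    8.079119   138.10478082]
108 [ 0.56558373 -0.29450408  0.102     ] [ 63.54837012   8.00623049 138.11399942]
[[185, 162, 125], [187, 162, 121], [124, 131, 152], [127, 136, 151], [126, 135, 152], [128, 135, 152], [118, 128, 142], [130, 136, 153], [130, 139, 154], [125, 135, 151], [129, 136, 153], [126, 134, 148], [135, 145, 155], [132, 142, 159], [133, 143, 159]]
board [ 0.5977 -0.2708  0.012 ] [ 0.087  -0.0242]
board [ 0.575  -0.3364  0.012 ] [0.085  0.0452]
board [ 0.4167 -0.2837  0.012 ] [-0.0818  0.0424]
board [ 0.4406 -0.2157  0.012 ] [-0.0793 -0.0297]
```

Request:
jog_arm([
  {"offset":[3,7.4,30],"roll":0.026,"hand":87},
  {"offset":[3,7.4,65],"roll":0.026,"hand":87},
  {"offset":[3,7.4,100],"roll":0.026,"hand":87},
  {"offset":[3,7.4,130],"roll":0.026,"hand":87},
  {"offset":[3,7.4,148],"roll":0.026,"hand":80},
  {"offset":[3,7.4,155],"roll":0.026,"hand":60},
  {"offset":[3,7.4,155],"roll":0.026,"hand":40},
  {"offset":[3,7.4,155],"roll":0.026,"hand":20},
  {"offset":[3,7.4,155],"roll":0.026,"hand":0},
  {"offset":[3,7.4,155],"roll":0.026,"hand":0},
  {"offset":[3,7.4,155],"roll":0.026,"hand":0},
  {"offset":[3,7.4,155],"roll":0.026,"hand":0},
  {"offset":[3,7.4,155],"roll":0.026,"hand":0},
  {"offset":[3,7.4,155],"roll":0.026,"hand":0},
  {"offset":[3,7.4,155],"roll":0.026,"hand":0},
  {"offset":[3,7.4,155],"roll":0.026,"hand":0},
])

```text
clock: 3.87
tool_pos: [0.5078, -0.2762, 0.0846]
orientation: [-180.0, -0.0, -19.0]
force: [0.3, -0.2, 1.1]
opening: 0.014
```

Request:
jog_arm([
  {"offset":[0,0,-10],"roll":0,"hand":0},
  {"offset":[0,0,-30],"roll":0,"hand":0},
  {"offset":[0,0,-60],"roll":0,"hand":0},
  {"offset":[0,0,-95],"roll":0,"hand":0},
  {"offset":[0,0,-125],"roll":0,"hand":0},
  {"offset":[-18,-30,-140],"roll":0,"hand":0},
  {"offset":[-36,-61,-140],"roll":0,"hand":0},
  {"offset":[-54,-92,-140],"roll":0,"hand":0},
  {"offset":[-72,-123,-140],"roll":0,"hand":0},
  {"offset":[-90,-153,-140],"roll":0,"hand":0},
  {"offset":[-108,-184,-140],"roll":-0.04,"hand":0},
  {"offset":[-126,-215,-140],"roll":-0.08,"hand":0},
  {"offset":[-144,-246,-140],"roll":-0.12,"hand":0},
  {"offset":[-162,-276,-140],"roll":-0.166,"hand":0},
  {"offset":[-180,-307,-140],"roll":-0.166,"hand":0},
  {"offset":[-200,-338,-140],"roll":-0.166,"hand":0},
  {"offset":[-217,-368,-140],"roll":-0.166,"hand":0},
  {"offset":[-217,-368,-140],"roll":-0.166,"hand":0},
  {"offset":[-217,-368,-140],"roll":-0.166,"hand":0},
  {"offset":[-217,-368,-140],"roll":-0.166,"hand":0},
])

```text
clock: 5.53
tool_pos: [0.4216, 0.1422, 0.2246]
orientation: [180.0, 0.0, -9.4]
force: [0.8, 0.3, -3.0]
opening: 0.0139
```

Run:
```python
from h import *
o=ctrl.get_obs();print(o['clock'],o['tool_pos'],o['orientation'],o['joint_pos'].round(1),o['force'],o['moment'],o['opening'])
i,K,C=snap('wrist','w2.png'); s=snap('side','side2.png')[0]; snap('scene','scene2.png')
c=cv2.resize(s[90:270,200:380,::-1],(400,400),interpolation=cv2.INTER_CUBIC)
cv2.imwrite('pics/v2.png',np.hstack([cv2.resize(i[:,130:510,::-1],(400,400)),c]))
```

```text
5.5333 [0.42158157 0.14224713 0.22463575] [ 1.79977049e+02  3.13481450e-02 -9.38567937e+00] [ 44.2  -1.2 -27.9  -0.  -63.3  36.4] [ 0.76839953  0.29648076 -2.99341735] [-0.07645468  0.03100174  0.04027433] 0.013929358758949498
```

View pics/v2.png

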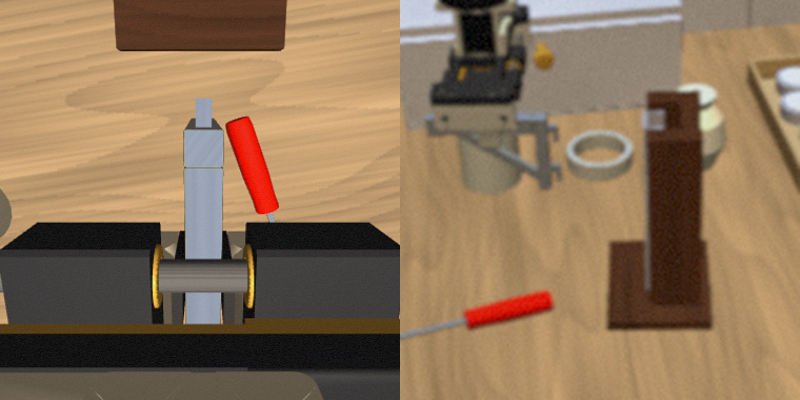

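The wrist view shows only the foot's front edge at the top, with the hooks pointing squarely at it. The side view shows the bracket level in the jaws. I go up and forward to see the channel between the stile tops.

Request:
jog_arm([
  {"offset":[0,0,-40],"roll":0,"hand":0},
  {"offset":[0,0,-80],"roll":0,"hand":0},
  {"offset":[0,0,-120],"roll":0,"hand":0},
  {"offset":[0,0,-155],"roll":0,"hand":0},
  {"offset":[25,0,-175],"roll":0,"hand":0},
  {"offset":[50,0,-175],"roll":0,"hand":0},
  {"offset":[50,0,-175],"roll":0,"hand":0},
  {"offset":[50,0,-175],"roll":0,"hand":0},
  {"offset":[50,0,-175],"roll":0,"hand":0},
  {"offset":[50,0,-175],"roll":0,"hand":0},
])

```text
clock: 6.52
tool_pos: [0.4709, 0.1334, 0.3992]
orientation: [180.0, 0.0, -9.5]
force: [0.4, -0.4, -3.4]
opening: 0.014
```

Run:
```python
from h import *
o=ctrl.get_obs();print(o['clock'],o['tool_pos'],o['orientation'])
i,K,C=snap('wrist','w3.png')
cv2.imwrite('pics/v3.png',cv2.resize(i[0:200,180:460,::-1],(784,560),interpolation=cv2.INTER_CUBIC))
```

```text
6.5167 [0.47092421 0.13344265 0.39922633] [ 1.79972361e+02  3.65308869e-02 -9.49789142e+00]
```

View pics/v3.png

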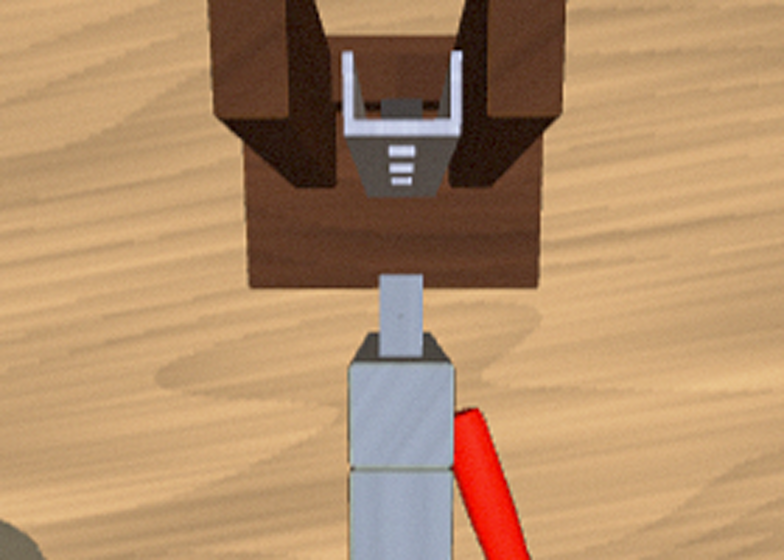

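The close view shows the channel front between the stiles with three slots at crop (402,152), (401,168) and (401,181). The tab is at (401,315), almost in line with them. Now the slot and tab positions in tool axes.

Run:
```python
from h import *
i,K,C=load('w3.png'); T=tool(); Ti=np.linalg.inv(T)
q=lambda x,y:(180+x/2.8-.3,y/2.8-.3)
def P(n,x,y,z):
    p=onz(K,C,*q(x,y),z); print(n,p.round(4)*1000,'tool',(Ti@np.append(p,1))[:3].round(4)*1000)
g=i[40:75,310:335].mean(2)
for n,l,r,yb,z in(('top',388,415,157,.185),('mid',389,413,173,.135),('low',391,411,186,.085)):
    P(n+' L',l,yb,z);P(n+' R',r,yb,z)
P('chan L',345,136,.24);P('chan R',460,136,.24)
P('stile oL',213,116,.24);P('stile iL',287,118,.24);P('stile iR',488,116,.24);P('stile oR',564,116,.24)
P('foot L',249,288,.015);P('foot R',539,288,.015)
bz=T[2,3]+.018
P('arm back L',349,363,bz);P('arm back R',454,363,bz)
P('tab end L',380,275,bz-.012);P('tab end R',422,275,bz-.012)
P('arm L',351,540,bz);P('arm R',452,540,bz)
# bright slot rows
hsv=i[45:72,305:340].mean(2); ys,xs=np.where(hsv>190)
n,l,s,c=cv2.connectedComponentsWithStats((hsv>170).astype(np.uint8)); print([(a[0]+305,a[1]+45,a[2],a[3],a[4],(b+[305,45]).round(1)) for a,b in zip(s[1:].tolist(),c[1:])])
```

```text
top L [580.3 118.3 185. ] tool [110.5  -2.9 214.4]
top R [578.8 109.3 185. ] tool [110.5   6.2 214.4]
mid L [580.1 118.5 135. ] tool [110.3  -3.1 264.4]
mid R [578.6 109.3 135. ] tool [110.3   6.2 264.4]
low L [579.7 118.3  85. ] tool [109.9  -2.8 314.4]
low R [578.2 109.6  85. ] tool [109.9   6.  314.4]
chan L [581.7 130.  240. ] tool [109.9 -14.6 159.4]
chan R [576.3  97.5 240. ] tool [109.9  18.3 159.4]
stile oL [593.1 166.2 240. ] tool [115.3 -52.2 159.4]
stile iL [589.1 145.4 240. ] tool [114.7 -31.1 159.4]
stile iR [580.2  88.8 240. ] tool [115.2  26.2 159.4]
stile oR [576.6  67.4 240. ] tool [115.2  47.9 159.4]
foot L [548.9 198.4  15. ] tool [ 66.4 -76.8 384.4]
foot R [524.2  50.8  15. ] tool [ 66.3  72.9 384.4]
arm back L [530.6 129.2 417.4] tool [ 59.6  -5.4 -18. ]
arm back R [528.4 116.  417.4] tool [ 59.6   8.  -18. ]
tab end L [540.7 123.7 405.4] tool [70.5 -1.7 -6. ]
tab end R [539.8 118.  405.4] tool [70.5  4.1 -6. ]
arm L [507.6 133.1 417.4] tool [ 36.3  -5.5 -18. ]
arm R [505.4 119.8 417.4] tool [ 36.3   8.  -18. ]
[(305, 45, 35, 3, 105, array([322.,  46.])), (319, 52, 9, 4, 33, array([323. ,  53.4])), (319, 59, 8, 2, 16, array([322.5,  59.5])), (320, 63, 7, 3, 13, array([323.2,  64.3]))]
```

Everything agrees: slot centre is at tool y about +1.6, tab at +1.2, yaw is square, and the back is 50.7 mm from the face. The height for entry is TCP z about 0.2026. I back off, go down, then approach to about 5 mm.

Request:
jog_arm([
  {"offset":[-25,0.4,0],"roll":0,"hand":0},
  {"offset":[-25,0.4,35],"roll":0,"hand":0},
  {"offset":[-25,0.4,70],"roll":0,"hand":0},
  {"offset":[-25,0.4,105],"roll":0,"hand":0},
  {"offset":[-25,0.4,140],"roll":0,"hand":0},
  {"offset":[-25,0.4,170],"roll":0,"hand":0},
  {"offset":[-25,0.4,190],"roll":0,"hand":0},
  {"offset":[-15,0.4,196.6],"roll":0,"hand":0},
  {"offset":[0,0.4,196.6],"roll":0,"hand":0},
  {"offset":[15,0.4,196.6],"roll":0,"hand":0},
  {"offset":[25,0.4,196.6],"roll":0,"hand":0},
  {"offset":[32,0.4,196.6],"roll":0,"hand":0},
  {"offset":[35,0.4,196.6],"roll":0,"hand":0},
  {"offset":[35,0.4,196.6],"roll":0,"hand":0},
  {"offset":[35,0.4,196.6],"roll":0,"hand":0},
  {"offset":[35,0.4,196.6],"roll":0,"hand":0},
])

```text
clock: 7.9
tool_pos: [0.5054, 0.128, 0.2031]
orientation: [-180.0, -0.0, -9.4]
force: [0.9, 0.4, -2.7]
opening: 0.0139
```

Run:
```python
from h import *
o=ctrl.get_obs();print(o['clock'],o['tool_pos'],o['orientation'],o['force'],o['moment'])
i,K,C=snap('wrist','w4.png'); s=snap('side','side4.png')[0]
cv2.imwrite('pics/v4.png',np.hstack([cv2.resize(i[0:150,220:420,::-1],(533,400),interpolation=cv2.INTER_CUBIC),cv2.resize(s[110:230,260:340,::-1],(267,400),interpolation=cv2.INTER_CUBIC)]))
```

```text
7.9 [0.50541117 0.12799018 0.20313986] [-1.79988910e+02 -5.58386223e-04 -9.43975030e+00] [ 0.94081359  0.3613955  -2.7487879 ] [-0.00592555  0.08536401 -0.04240845]
```

View pics/v4.png

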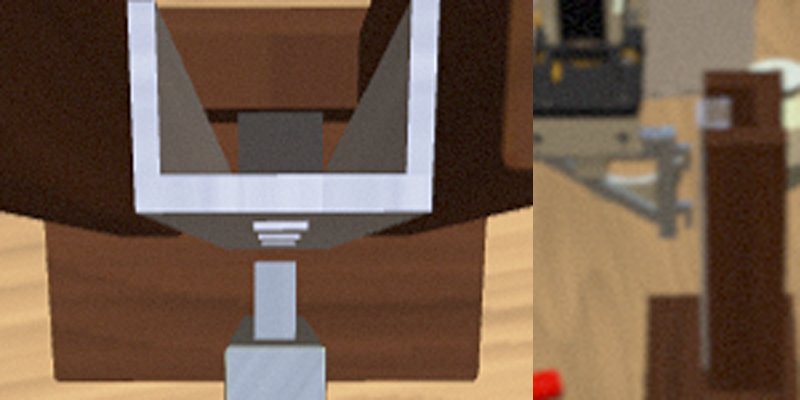

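The slots are at crop (280,228) and the tab at (275,300), so the tab is slightly left of the slot's centre. I compute the offset.

Run:
```python
from h import *
i,K,C=load('w4.png'); T=tool(); Ti=np.linalg.inv(T)
s=2.6667
q=lambda x,y:(220+x/s-.3,y/s-.3)
def P(n,x,y,z):
    p=onz(K,C,*q(x,y),z); print(n,p.round(4)*1000,'tool',(Ti@np.append(p,1))[:3].round(4)*1000)
P('slotL',253,231,.185);P('slotR',309,231,.185)
z=T[2,3]+.0055
P('tabL',254,262,z);P('tabR',296,262,z);P('tabL',254,335,z);P('tabR',296,335,z)
P('chanL',136,212,.24);P('chanR',433,212,.24)
P('backL',226,347,z+.012);P('backR',325,347,z+.012)
P('footL',56,380,.015);P('footR',476,380,.015)
g=i.mean(2).round().astype(int)
print(g[86,310:342]); print(g[110,310:342])
```

```text
slotL [580.4 118.3 185. ] tool [75.5 -2.6 18.2]
slotR [578.9 109.1 185. ] tool [75.5  6.8 18.2]
tabL [575.3 118.5 208.7] tool [70.4 -1.9 -5.5]
tabR [574.3 112.5 208.7] tool [70.4  4.1 -5.5]
tabL [565.1 120.2 208.7] tool [60.1 -2.  -5.5]
tabR [564.1 114.2 208.7] tool [60.1  4.2 -5.5]
chanL [582.4 129.8 240. ] tool [ 75.6 -14.3 -36.8]
chanR [577.   97.4 240. ] tool [ 75.6  18.6 -36.8]
backL [564.9 123.8 220.7] tool [ 59.3  -5.5 -17.5]
backR [562.7 110.7 220.7] tool [ 59.3   7.8 -17.5]
footL [549.  197.8  15. ] tool [ 31.5 -75.8 188.3]
footR [524.8  52.   15. ] tool [ 31.5  71.9 188.2]
[ 80  79  78  78  75 127 144 139 138 138 138 138 141 137 140 141 119 116
 113 113 110 111 116 118 125  98  81  78  82  78  81  80]
[ 69  73  66  68  62 122 180 176 180 178 175 177 177 177 177 175 178 182
 182 181 186  74  66  66  74  68  72  66  69  70  67  72]
```

Request:
jog_arm([
  {"offset":[0,1.0,0],"roll":0,"hand":0},
  {"offset":[2,1.0,0],"roll":0,"hand":0},
  {"offset":[4,1.0,0],"roll":0,"hand":0},
  {"offset":[5,1.0,0],"roll":0,"hand":0},
  {"offset":[6,1.0,0],"roll":0,"hand":0},
  {"offset":[7,1.0,0],"roll":0,"hand":0},
  {"offset":[7,1.0,0],"roll":0,"hand":0},
  {"offset":[7,1.0,0],"roll":0,"hand":0},
])

```text
clock: 8.67
tool_pos: [0.5126, 0.1259, 0.2029]
orientation: [180.0, 0.0, -9.4]
force: [0.8, -0.1, -3.0]
opening: 0.014
```

Request:
jog_arm([
  {"offset":[1,0,0],"roll":0,"hand":0},
  {"offset":[2,0,0],"roll":0,"hand":0},
  {"offset":[3,0,0],"roll":0,"hand":0},
  {"offset":[4,0,0],"roll":0,"hand":0},
  {"offset":[4,0,0],"roll":0,"hand":0},
  {"offset":[4,0,0],"roll":0,"hand":0},
])

```text
clock: 9.17
tool_pos: [0.5166, 0.1252, 0.2029]
orientation: [180.0, 0.0, -9.5]
force: [-0.7, 0.8, -2.9]
opening: 0.0135
```

Request:
jog_arm([
  {"offset":[0.7,0,0],"roll":0,"hand":0},
  {"offset":[1.4,0,0],"roll":0,"hand":0},
  {"offset":[2,0,0],"roll":0,"hand":0},
  {"offset":[2,0,0],"roll":0,"hand":0},
  {"offset":[2,0,0],"roll":0,"hand":0},
])

```text
clock: 9.58
tool_pos: [0.5185, 0.1249, 0.203]
orientation: [-180.0, -0.0, -9.4]
force: [-0.0, -0.7, -3.6]
opening: 0.014
```

Run:
```python
from h import *
o=ctrl.get_obs();print(o['clock'],o['tool_pos'],o['orientation'],o['force'],o['moment'])
i,K,C=snap('wrist','w5.png'); s=snap('side','side5.png')[0]
cv2.imwrite('pics/v5.png',np.hstack([cv2.resize(i[0:150,220:420,::-1],(533,400),interpolation=cv2.INTER_CUBIC),cv2.resize(s[110:230,260:340,::-1],(267,400),interpolation=cv2.INTER_CUBIC)]))
```

```text
9.5833 [0.51854079 0.12489744 0.20295821] [-1.79999623e+02 -7.69790896e-07 -9.44535919e+00] [-0.04336152 -0.71065447 -3.56258115] [-0.01637344  0.02372897 -0.05454853]
```

View pics/v5.png

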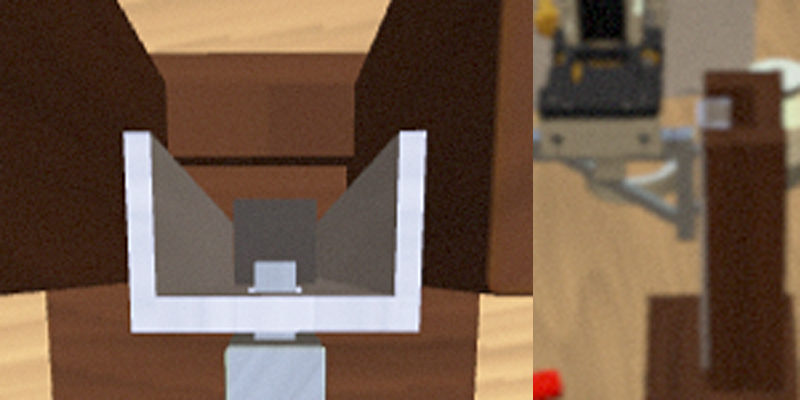

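The picture shows the tab (275,275) through the slot and well centred, with a gap of about 3 mm left between back and face. I continue gently.

Request:
jog_arm([
  {"offset":[0.5,0,0],"roll":0,"hand":0},
  {"offset":[1.0,0,0],"roll":0,"hand":0},
  {"offset":[1.5,0,0],"roll":0,"hand":0},
  {"offset":[2,0,0],"roll":0,"hand":0},
  {"offset":[2,0,0],"roll":0,"hand":0},
  {"offset":[2,0,0],"roll":0,"hand":0},
])

```text
clock: 10.18
tool_pos: [0.5205, 0.1246, 0.2029]
orientation: [-180.0, 0.0, -9.4]
force: [-0.0, 0.2, -3.1]
opening: 0.0139
```

Request:
jog_arm([
  {"offset":[0.3,0,0],"roll":0,"hand":0},
  {"offset":[0.6,0,0],"roll":0,"hand":0},
  {"offset":[0.6,0,0],"roll":0,"hand":0},
  {"offset":[0.6,0,0],"roll":0,"hand":0},
])

```text
clock: 10.52
tool_pos: [0.5211, 0.1245, 0.203]
orientation: [180.0, 0.0, -9.4]
force: [-0.6, 0.4, -3.0]
opening: 0.0136
```

Request:
jog_arm([
  {"offset":[0.3,0,0],"roll":0,"hand":0},
  {"offset":[0.5,0,0],"roll":0,"hand":0},
  {"offset":[0.5,0,0],"roll":0,"hand":0},
  {"offset":[0.5,0,0],"roll":0,"hand":0},
])

```text
clock: 10.85
tool_pos: [0.5214, 0.1244, 0.2029]
orientation: [180.0, 0.0, -9.4]
force: [-2.2, -0.1, -1.2]
opening: 0.014
```

Request:
jog_arm([
  {"offset":[0.2,0,0],"roll":0,"hand":0},
  {"offset":[0.4,0,0],"roll":0,"hand":0},
  {"offset":[0.4,0,0],"roll":0,"hand":0},
  {"offset":[0.4,0,0],"roll":0,"hand":0},
])

```text
clock: 11.18
tool_pos: [0.5214, 0.1243, 0.2028]
orientation: [180.0, 0.1, -9.4]
force: [-4.2, 0.4, -1.3]
opening: 0.0138
```

Contact: the advance stopped and the force reached about 4 N. The back is on the face, about 15 mm above home. I relieve it slightly and lower.

Request:
jog_arm([
  {"offset":[-0.5,0,0],"roll":0,"hand":0},
  {"offset":[-0.5,0,0],"roll":0,"hand":0},
  {"offset":[-0.5,0,1],"roll":0,"hand":0},
  {"offset":[-0.5,0,2],"roll":0,"hand":0},
  {"offset":[-0.5,0,3],"roll":0,"hand":0},
  {"offset":[-0.5,0,4],"roll":0,"hand":0},
  {"offset":[-0.5,0,5],"roll":0,"hand":0},
  {"offset":[-0.5,0,5],"roll":0,"hand":0},
])

```text
clock: 11.85
tool_pos: [0.5214, 0.1244, 0.1977]
orientation: [180.0, 0.0, -9.4]
force: [-3.6, 1.2, -1.9]
opening: 0.0137
```

Request:
jog_arm([
  {"offset":[0,0,0.7],"roll":0,"hand":0},
  {"offset":[0,0,1.4],"roll":0,"hand":0},
  {"offset":[0,0,2],"roll":0,"hand":0},
  {"offset":[0,0,2.5],"roll":0,"hand":0},
  {"offset":[0,0,2.5],"roll":0,"hand":0},
])

```text
clock: 12.27
tool_pos: [0.5214, 0.1244, 0.1964]
orientation: [-180.0, -0.0, -9.4]
force: [-7.9, 0.2, 6.8]
opening: 0.0136
```

Request:
jog_arm([
  {"offset":[-0.5,0,0.5],"roll":0,"hand":0},
  {"offset":[-0.5,0,1.0],"roll":0,"hand":0},
  {"offset":[-0.5,0,1.5],"roll":0,"hand":0},
  {"offset":[-0.5,0,1.5],"roll":0,"hand":0},
  {"offset":[-0.5,0,1.5],"roll":0,"hand":0},
])

```text
clock: 12.68
tool_pos: [0.5213, 0.1245, 0.1956]
orientation: [-180.0, -0.1, -9.4]
force: [-9.2, 0.5, 11.2]
opening: 0.0132
```

Pressing 60 mm out from the face makes the hooks bind, since force rises without motion. The lips are already engaged by about 7 mm, so I let go and press on top of the spine with closed fingers instead. First I relieve the load, open, lift and check.

Request:
jog_arm([
  {"offset":[0,0,-0.8],"roll":0,"hand":0},
  {"offset":[0,0,-1.4],"roll":0,"hand":0},
  {"offset":[0,0,-1.4],"roll":0,"hand":20},
  {"offset":[0,0,-1.4],"roll":0,"hand":40},
  {"offset":[0,0,-1.4],"roll":0,"hand":40},
  {"offset":[0,0,-1.4],"roll":0,"hand":40},
  {"offset":[0,0,-1.4],"roll":0,"hand":40},
  {"offset":[0,0,-1.4],"roll":0,"hand":40},
])

```text
clock: 13.35
tool_pos: [0.5211, 0.1245, 0.1953]
orientation: [-180.0, -0.0, -9.4]
force: [1.2, -0.7, 0.5]
opening: 0.0393
```

Request:
jog_arm([
  {"offset":[0,0,-15],"roll":0,"hand":40},
  {"offset":[0,0,-35],"roll":0,"hand":40},
  {"offset":[0,0,-60],"roll":0,"hand":20},
  {"offset":[0,0,-60],"roll":0,"hand":0},
  {"offset":[0,0,-60],"roll":0,"hand":0},
  {"offset":[0,0,-60],"roll":0,"hand":0},
  {"offset":[0,0,-60],"roll":0,"hand":0},
  {"offset":[0,0,-60],"roll":0,"hand":0},
])

```text
clock: 14.02
tool_pos: [0.5206, 0.1243, 0.2544]
orientation: [179.9, 0.1, -9.4]
force: [0.1, -0.4, -0.0]
opening: 0.0056
```

Run:
```python
from h import *
o=ctrl.get_obs();print(o['clock'],o['tool_pos'],o['orientation'],o['force'],o['opening'])
i,K,C=snap('wrist','w6.png'); s=snap('side','side6.png')[0]
cv2.imwrite('pics/v6.png',np.hstack([cv2.resize(i[0:300,180:460,::-1],(373,400),interpolation=cv2.INTER_CUBIC),cv2.resize(s[110:230,230:350,::-1],(400,400),interpolation=cv2.INTER_CUBIC)]))
```

```text
14.0167 [0.5205783  0.12430339 0.25443785] [ 1.79944658e+02  7.24734532e-02 -9.44520320e+00] [ 0.14325765 -0.35273347 -0.00400845] 0.0055595357899152755
```

View pics/v6.png

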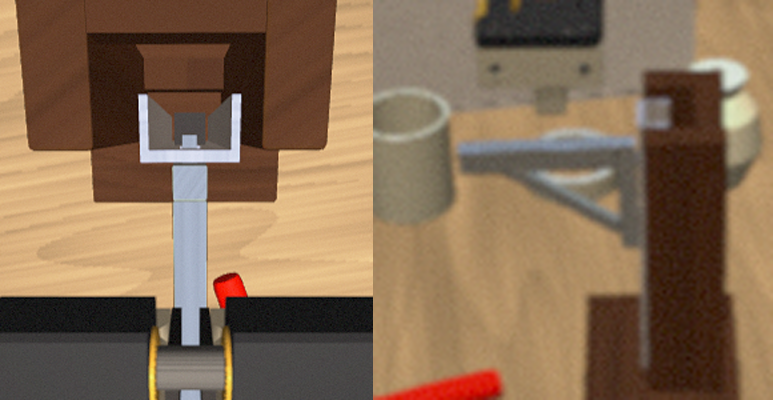

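The bracket hangs in the slots by itself. I move the closed fingers over the spine, about 18 mm from the face, and descend.

Request:
jog_arm([
  {"offset":[20,0,0],"roll":0,"hand":0},
  {"offset":[42,0,0],"roll":0,"hand":0},
  {"offset":[42,0,10],"roll":0,"hand":0},
  {"offset":[42,0,20],"roll":0,"hand":0},
  {"offset":[42,0,26],"roll":0,"hand":0},
  {"offset":[42,0,28],"roll":0,"hand":0},
  {"offset":[42,0,28],"roll":0,"hand":0},
])

```text
clock: 14.7
tool_pos: [0.5615, 0.1175, 0.2265]
orientation: [179.9, 0.1, -9.4]
force: [0.4, 0.0, 1.1]
opening: 0.0007
```

Request:
jog_arm([
  {"offset":[0,0,1],"roll":0,"hand":0},
  {"offset":[0,0,2],"roll":0,"hand":0},
  {"offset":[0,0,3],"roll":0,"hand":0},
  {"offset":[0,0,4],"roll":0,"hand":0},
  {"offset":[0,0,4],"roll":0,"hand":0},
])

```text
clock: 15.12
tool_pos: [0.5626, 0.1177, 0.2241]
orientation: [-180.0, -0.1, -9.4]
force: [-1.6, 1.0, 2.6]
opening: 0.0006
```

Request:
jog_arm([
  {"offset":[0,0,0.7],"roll":0,"hand":0},
  {"offset":[0,0,1.4],"roll":0,"hand":0},
  {"offset":[0,0,2],"roll":0,"hand":0},
  {"offset":[0,0,2],"roll":0,"hand":0},
])

```text
clock: 15.45
tool_pos: [0.5626, 0.1177, 0.2226]
orientation: [-180.0, -0.1, -9.4]
force: [-3.2, 0.9, 8.1]
opening: 0.0004
```

Request:
jog_arm([
  {"offset":[0,0,0.5],"roll":0,"hand":0},
  {"offset":[0,0,1.0],"roll":0,"hand":0},
  {"offset":[0,0,1.5],"roll":0,"hand":0},
  {"offset":[0,0,1.5],"roll":0,"hand":0},
])

```text
clock: 15.78
tool_pos: [0.5627, 0.1178, 0.2212]
orientation: [-180.0, -0.1, -9.4]
force: [-3.3, 0.9, 8.2]
opening: -0.0
```

Steady at about 8–9 N and moving down. There are about 5 mm to go to TCP z 0.216.

Request:
jog_arm([
  {"offset":[0,0,0.6],"roll":0,"hand":0},
  {"offset":[0,0,1.2],"roll":0,"hand":0},
  {"offset":[0,0,1.8],"roll":0,"hand":0},
  {"offset":[0,0,2.4],"roll":0,"hand":0},
  {"offset":[0,0,3],"roll":0,"hand":0},
  {"offset":[0,0,3],"roll":0,"hand":0},
])

```text
clock: 16.28
tool_pos: [0.5628, 0.1178, 0.2183]
orientation: [-180.0, -0.1, -9.4]
force: [-1.9, 0.6, 7.8]
opening: 0.0005
```

Request:
jog_arm([
  {"offset":[0,0,0.5],"roll":0,"hand":0},
  {"offset":[0,0,1.0],"roll":0,"hand":0},
  {"offset":[0,0,1.5],"roll":0,"hand":0},
  {"offset":[0,0,1.5],"roll":0,"hand":0},
])

```text
clock: 16.62
tool_pos: [0.5628, 0.1178, 0.2169]
orientation: [-179.9, -0.1, -9.4]
force: [-4.1, 1.3, 8.3]
opening: 0.0005
```

Request:
jog_arm([
  {"offset":[0,0,0.5],"roll":0,"hand":0},
  {"offset":[0,0,0.9],"roll":0,"hand":0},
  {"offset":[0,0,0.9],"roll":0,"hand":0},
])

```text
clock: 16.87
tool_pos: [0.5628, 0.1178, 0.216]
orientation: [-179.9, -0.1, -9.4]
force: [-3.4, 0.4, 9.3]
opening: 0.0004
```

Request:
jog_arm([
  {"offset":[0,0,0.4],"roll":0,"hand":0},
  {"offset":[0,0,0.6],"roll":0,"hand":0},
  {"offset":[0,0,0.6],"roll":0,"hand":0},
])

```text
clock: 17.12
tool_pos: [0.5629, 0.1178, 0.2158]
orientation: [-179.9, -0.1, -9.4]
force: [-4.6, -0.2, 10.8]
opening: 0.0004
```

Request:
jog_arm([
  {"offset":[0,0,0.4],"roll":0,"hand":0},
  {"offset":[0,0,0.6],"roll":0,"hand":0},
  {"offset":[0,0,0.6],"roll":0,"hand":0},
])

```text
clock: 17.37
tool_pos: [0.5629, 0.1178, 0.2157]
orientation: [-179.9, -0.1, -9.4]
force: [-5.0, 0.2, 14.5]
opening: 0.0001
```

The bracket has bottomed: 0.1 mm of motion for 0.6 mm commanded, at z 0.2157, which puts its top at about 0.205 as expected. I retreat and check.

Request:
jog_arm([
  {"offset":[0,0,-3],"roll":0,"hand":0},
  {"offset":[0,0,-20],"roll":0,"hand":0},
  {"offset":[0,0,-50],"roll":0,"hand":0},
  {"offset":[-20,0,-80],"roll":0,"hand":0},
  {"offset":[-45,0,-100],"roll":0,"hand":0},
  {"offset":[-45,0,-100],"roll":0,"hand":0},
  {"offset":[-45,0,-100],"roll":0,"hand":0},
  {"offset":[-45,0,-100],"roll":0,"hand":0},
])

```text
clock: 18.03
tool_pos: [0.5178, 0.125, 0.313]
orientation: [-180.0, 0.0, -9.4]
force: [-0.4, -0.4, -0.5]
opening: 0.0005
```

Run:
```python
from h import *
o=ctrl.get_obs();print(o['clock'],o['tool_pos'],o['force'])
i,K,C=snap('wrist','w7.png'); s,K2,C2=snap('side','side7.png')
cv2.imwrite('pics/v7.png',np.hstack([cv2.resize(i[0:300,180:460,::-1],(373,400),interpolation=cv2.INTER_CUBIC),cv2.resize(s[110:230,230:350,::-1],(400,400),interpolation=cv2.INTER_CUBIC)]))
# expected bracket points at home projected into both views
S=np.array([.5795,.1138,.115]); x=np.array([.9864,-.1645,0]); y=np.array([.1645,.9864,0])
for n,a,b,z in(('back top L',0,.007,.09),('back top R',0,-.007,.09),('arm tip R',-.126,-.007,.09),('spine foot front R',-.014,-.007,0)):
    p=S+a*x+b*y+[0,0,z]; print(n,'wristcrop',((proj(K,C,p)-[180,0])*1.333).round(1),'sidecrop',((proj(K2,C2,p)-[230,110])*3.333+[373,0]).round(1))
```

```text
18.0333 [0.51780102 0.1250267  0.3129642 ] [-0.36267275 -0.36174705 -0.46554295]
back top L wristcrop [177.  147.2] sidecrop [636.2 145.9]
back top R wristcrop [203.7 147.2] sidecrop [636.1 156.6]
arm tip R wristcrop [202. 366.] sidecrop [458.2 158.6]
spine foot front R wristcrop [200.1 163.9] sidecrop [619.4 258.7]
```

View pics/v7.png

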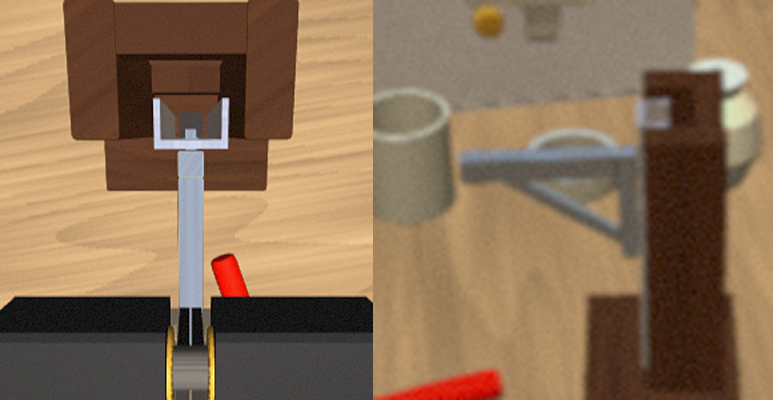

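The bracket sits where the home model predicts: back top near (636,155), spine foot at about 257 against 259 predicted, arm level. The robot is clear of it.

```bash
python3 -c "
from h import *
print(order.close_job())"
```

```text
the job is handed in; nothing more can be done
None
```

The bracket hangs fully home in the two upper slots and is let go. I handed the job in at about 18 s of the 56 s allowed; no verdict is reported.

- **Entry:** I lined the tabs up with the slots from close wrist-camera views. Both went through with no clear contact force until the back met the face at about 4 N, about 15 mm above home.
- **Pressing home:** Pressing while still holding the arm, 60 mm out from the face, made the hooks bind at about 14 N down and 9 N sideways. I let go with the lips engaged and pressed on top of the spine with the closed fingers instead. It then slid down at a steady 8–9 N and bottomed at about 15 N.
- **Last checks:**
  - The bottoming height puts the bracket's top at about 205 mm, as it should be.
  - The final side view matches the predicted home position within 1–2 mm.
  - The fingers are clear, and the wrist reads about zero force.
  - I saw no bystander disturbed in the views, but I did not measure their positions.

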